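# Set a sheet-metal stop to its mark against backlash and seat a bracket on it

### The arm

A 6-joint arm with a two-finger parallel gripper is mounted at the origin on the work surface. World frame = base frame: x ahead of the robot, y to its left, z up, the work surface at z = 0. Lengths are in mm, angles in rad, forces in N, time in s.
With the tool pointing down it reaches from about 350 to 775 mm from the base axis. Payload 7.3 kg.
Tool frame: the origin (TCP) lies at the very end of the fingers, on their centre line; the grasp point (between the pads) lies 19 mm behind it; z points along the fingers, y is the line along which they close (so a half turn about z gives the same grasp; the last joint's range is limited). The gripper opens to 92 mm and grips with 3 to 60 N. Pads are 19 mm wide; open, the fingers measure 130 mm over their backs; the gripper's body (75 mm by 190 mm) begins 47 mm behind the grasp point.
Start: joints at [0.997, 0.342, 1.524, -0, 1.275, -0.146], TCP at [217.795, 477.713, 226.741] pointing down, gripper open.
Joint ranges: [-2.53, 2.53], [-0.77, 2.02], [0.04, 2.7], [-1, 4.14], [0.28, 2.66], [-3.11, 3.11]. Speed limits (rad/s): [2.57, 2.57, 3.14, 3.14, 3.14, 3.14].

### API

Orientations are given as [roll, pitch, yaw] about the fixed x, y, z axes, in that order (R = Rz(yaw) Ry(pitch) Rx(roll)).
In Python, from plant import bot gives the robot as it stands.
- The arm moves only by the tool jog_arm, never from a script. Its argument "targets" is a list of rows, each an object with "xyz": the shift along the tool's x, y, z as a fraction of full scale, a list of three; "spin": the turn about the tool's z as a fraction of full scale. In form: [{"xyz": [x, y, z], "spin": spin}, ...]. A call has exactly 10 rows; each row shifts and turns the commanded pose from where the row before left it, along the tool's axes as they then stand; what a row does not reach is not made up. Full scale, the value 1, is 80 mm for a shift and 0.1 rad for a turn. A row lasts 1/8 s, in which the tool goes at most 62.5 mm and 10.7 degrees, less where a joint would pass 70% of its speed; a pose out of reach is approached as far as the arm can. A call with a number of a shift or a turn outside -1 to 1 is refused whole. A call with a gripper value outside its range is refused whole. "gripper" is the opening in per cent of the stroke, from 0 (shut) to 100 (fully open), set as the call begins (left out, the last holds). The fingers move at their own pace and stop on an object; the grip force is fixed at half the most. Time passes only in rows, so rows that do not move let the fingers close, or fill a call up. It gives the time, the measured TCP pose, the force, the opening and the grip force at its end, in the units of the state.
- bot.get_obs(): the state, without advancing time (a new reading comes with each control period).
- bot.capture(name): name is "scene" or "top" or "wrist"; returns the picture (420x560x3 uint8, blue, green, red); there is no depth.
- bot.get_calibration(name): a dict with "vfov" (degrees; the focal length in pixels is half the picture's height over the tangent of half this angle, whatever the lens; pixels are square), "cx", "cy" (the principal point, pixels), "eye" and "rotation" of the camera in the world. Camera axes: x right, y down, z forward; pixel columns grow to the right and rows downward; lengths in mm; the calibration is good to about 2 mm. A picture is of the moment at which its call begins: read the wrist's pose just before it. get_calibration takes no time and is no camera call; for the wrist camera it gives the pose at the moment of the call.
- bot.close_job(): hands the job in; it is judged then, once.
The state is a dict: "time": time; "joint_positions": joint angles; "dq": joint speeds; "tau": joint torques, N m; "tool_pos": TCP position; "tcp_rot": TCP orientation; "contact_force": force on the tool from outside, world axes, zero at the start; "moment": the same for the moment, N m; "grip_width": finger opening in mm; "finger_force": force on a finger pad.
Only numpy, scipy, OpenCV 4.12 (cv2) and the standard library are available. Lean on these libraries where they do the work, as an engineer would, in place of code of your own. Each camera call takes 0.05 s, during which the arm holds its last target. There are 200 camera calls.

### The job

Using only the handwheel, run the sliding stop out past the red marker's white line by about a centimetre, then wind it back in so that its face comes to rest on the line with the brass dog bearing on the back of the face, all backlash taken up (if you go in too far, run out past the line and come back again). Then slide the aluminium bracket along the deck until its front edge sits flush on the stop, press it there with 12 N for about a second (never more than 15 N) so that the stop does not leave the line, and let go. Do not push the stop by hand, tip the bracket or disturb the other things.

Things in the scene. Friction and masses are not known exactly. Their poses are not given: they have to be found in the camera images.
- gauge: Steel stop gauge fixed on the table, turned a little: dark bed 150 mm (its x) by 440 mm (its y, -235 to +205), deck 12 mm above the table; tray 6 mm high along its +x side, rail (20 mm above the table) at x = 66 mm, blue gearbox with the handwheel near its +y end. Origin on the table under the bed, z up. 'Out' is its +y, towards the handwheel; 'in' is -y, towards the bracket.
- wheel (a joint): Handwheel 122 mm across on an upright axis; rad, grows counter-clockwise seen from above (range -1.5 to 8). Drives the brass dog along the gauge's y, 8 mm per rad: counter-clockwise = out (+y). Turns stiffly (0.2 N m, so 4 N at the handle) and stays where left; pushing on the stop within the allowed force does not turn it.
- wheel_axis (a point): Point on the handwheel's upright axis, 114 mm above the table, at the height to grip the handle.
- handle_mid (a point): Middle of the black upright handle near the handwheel's rim, 50 mm from the wheel's axis and 114 mm above the table: a sleeve 22 mm thick and 50 mm tall (88 to 138 mm above the table). It spins freely on its pin, so the gripper can hold it and go round without turning. The wheel's top lies 86 mm above the table.
- fence: Grey sliding stop, 110 mm wide (x), 48 mm long (y), top 60 mm above the table, yellow edge along its face. Slides only along the gauge's y, with 3 N of friction, moved by the brass dog in its window; from its first place it can go about 60 mm out. Origin at the foot of the face; axes as the gauge's.
- stop_face (a point): Middle of the stop's flat face, which looks in (-y) to the bracket; 24 mm above the table; axes as the gauge's.
- window (a point): Middle of the stop's window, 24 mm behind (+y of) the face, 46 mm above the table; the window is 20 mm long in y, open to above. Axes as the gauge's.
- dog: Brass dog with a steel rack behind it, driven along y by the handwheel inside the stop's window. Block 40 mm (x) by 14 mm (y), top 48 mm above the table. In the 20 mm window it has 6 mm of lost motion in all: the stop stands still while the dog crosses. Origin at the block's foot, 14 mm above the table; axes as the gauge's.
- dog_top (a point): Top middle of the brass dog. dog_top minus window along y: +3 mm when the dog bears on the window's rear side (carrying the stop out), -3 mm when it bears on the back of the face (carrying the stop in, and holding it against a push from the bracket).
- mark (a point): Middle of the white line (along x, 2 mm wide) on the red marker clipped on the rail (clip 18 x 22 x 6 mm): the stop's face shall finally stand at the line's y. The marker lies 66 mm to +x of the gauge's middle, 15 to 43 mm out from the stop's face at the start. Axes as the gauge's.
- bracket: Loose aluminium bracket, 0.15 to 0.27 kg, on the deck: foot 80 mm (x) by 90 mm (y) by 6 mm, with an upright flange 80 mm wide and 10 mm thick along its -y edge, top 46 mm above the underside. Origin: centre of the underside; z up, +y towards the stop. Slides with 1 to 3 N of friction.
- lead_edge (a point): Middle of the bracket's straight +y edge, 45 mm ahead of its origin, 3 mm up: the edge to seat on the stop's face. Axes as the bracket's.
- flange (a point): Grip point in the middle of the bracket's upright flange (10 mm thick along the bracket's y), 32 mm above its underside, 40 mm behind (-y of) its origin.
- tape: Bystander: white tape roll, ring 64 mm across, 24 mm high, lying in the blue tray; to be left alone. Origin: on its underside.
- magnet: Bystander: red welding magnet, block 40x55x18 mm, lying in the blue tray; to be left alone. Origin: on its underside.
- hammer: Bystander: hammer lying on the table; to be left alone. Origin: on its underside.
- paint_jar: Bystander: jar 70 mm across, 100 mm high; to be left alone. Origin: on its underside.
- grip_pliers: Bystander: locking grip pliers, about 190 mm long, lying on the table; to be left alone. Origin: on its underside.
- offcut: Bystander: dark sheet-steel offcut 110x70x6 mm; to be left alone. Origin: on its underside.
Mind the look-alikes: they are no part of the job. There is more than one size of the bracket; the job needs the smallest.

How it is judged (in metres and radians):
On the way, in this order (a step that is already met when the one before it is completed fails the run):
1. the stop's face is run out past the white line by at least 5 mm (y of stop_face in the frame of mark above 0.005 m), for 0.1 s.
2. the stop's face is wound back to within 2 mm of the white line, the dog within 1.5 mm of bearing on the back of the face, the wheel at rest, and the bracket not yet pressing on the stop (y of stop_face in the frame of mark between -0.002 and 0.002 m and y of dog_top in the frame of window below -0.0015 m and velocity of joint wheel between -0.1 and 0.1 rad/s and contact force between bracket and fence below 1 N), for 0.3 s.
3. the bracket is pressed on the stop with 9 to 15 N for 0.5 s, the stop's face still within 2 mm of the line (contact force between bracket and fence above 9 N and y of stop_face in the frame of mark between -0.002 and 0.002 m), for 0.5 s.
At the end, for the whole second after the job is handed in: The stop's face is within 2 mm of the white line with the dog within 1.5 mm of bearing on the back of the face; the bracket lies flat on the deck, released and at rest, its front edge flush on the stop's face (gap under 1.5 mm, square within 0.03 rad, sideways within 30 mm of the stop's middle) (y of stop_face in the frame of mark between -0.002 and 0.002 m and y of dog_top in the frame of window below -0.0015 m and y of lead_edge in the frame of stop_face between -0.0015 and 0.0015 m and x of lead_edge in the frame of stop_face between -0.03 and 0.03 m and angle between the y axis of bracket and the y axis of gauge, either way round below 0.03 rad and angle between bracket's own z axis and vertical below 0.03 rad and linear speed of bracket below 0.01 m/s and velocity of joint wheel between -0.05 and 0.05 rad/s); the robot touches nothing.
It fails at once if the bracket is pressed on the stop with more than 15 N (contact force between bracket and fence above 15 N).
It fails at once if the robot pushes the stop or the dog itself with more than 3 N (contact force between any of the arm, the fingers and fence above 3 N or contact force between any of the arm, the fingers and dog above 3 N).
It fails at once if the bracket is tipped by more than 0.25 rad (angle between bracket's own z axis and vertical above 0.25 rad).
It fails at once if a bystander is moved by more than 30 mm (distance of any of tape, magnet, hammer, paint_jar, grip_pliers, offcut from where it was at the start of the episode above 0.03 m).
It also fails if it takes over 72 s, if anything falls off the work surface, if the arm or the gripper's body presses on something with over 40 N, if the wrist force passes 120 N, or if a joint passes its speed limit or range.

## Working session

There is one attempt and no reset: what is moved stays moved. The work goes in short steps, Python scripts to look and compute and a tool call to move; the robot and the scene stay as the last step left them, time stands still between calls to the robot, and variables do not carry over. Pictures are saved under pics/ and viewed, at most 10 in all, crops included, and the job is handed in when it is done.

Besides the shell and the picture viewer there is one more tool, called after "Emit:" by a JSON object that holds its "api" and its "payload". jog_arm: Moves the arm, as the interface text tells. Shift numbers are shares of 80 mm and turn numbers shares of 0.1 rad, none past 1 either way. Its arguments: {"type":"object","properties":{"targets":{"type":"array","items":{"type":"object","properties":{"xyz":{"type":"array","items":{"type":"number"}},"spin":{"type":"number"}}}},"gripper":{"type":"number"}},"required":["targets"]}

```bash
mkdir -p pics; ls
python3 - <<'E'
from plant import bot
import cv2
print(bot.get_obs())
for n in("scene","top"):
    im=bot.capture(n); cv2.imwrite(f"pics/{n}0.png",im); print(n,bot.get_calibration(n))
a=cv2.imread("pics/top0.png")
E
```

```text
pics
{'time': 0.0, 'joint_positions': array([ 9.96997458e-01,  3.42701469e-01,  1.52503406e+00, -1.73333614e-05,
        1.27540050e+00, -1.46019225e-01]), 'dq': array([ 3.68976727e-05, -4.86561819e-05,  1.26864776e-03, -2.09513831e-04,
        2.21048380e-03,  2.94121955e-04]), 'tau': array([-9.92117066e-06, -4.31260514e+01, -2.44213378e+01,  7.18127307e-02,
        5.61614684e-02, -1.50177661e-04]), 'tool_pos': array([217.56206883, 477.34066257, 226.05005017]), 'tcp_rot': array([-3.14006329e+00, -2.08164288e-04,  2.71381791e+00]), 'contact_force': array([-0.3636963 ,  0.01424986, -0.07989666]), 'moment': array([-0.04086871, -0.04632315,  0.0376285 ]), 'finger_force': 0.0, 'grip_width': 91.44946158214638}
scene {'vfov': 46.963459267166854, 'cx': 280.8878530313718, 'cy': 210.99494672865742, 'eye': array([1211.29797492,  145.63036012, 1218.00880523]), 'rotation': array([-2.59913179, -0.01381389,  1.77520206])}
top {'vfov': 54.88050044797823, 'cx': 280.09509245939466, 'cy': 209.56239638313235, 'eye': array([ 325.33488602,   -7.24583498, 1278.41640713]), 'rotation': array([-2.95180505e+00, -1.61940836e-03, -1.55195285e+00])}
```

View pics/top0.png

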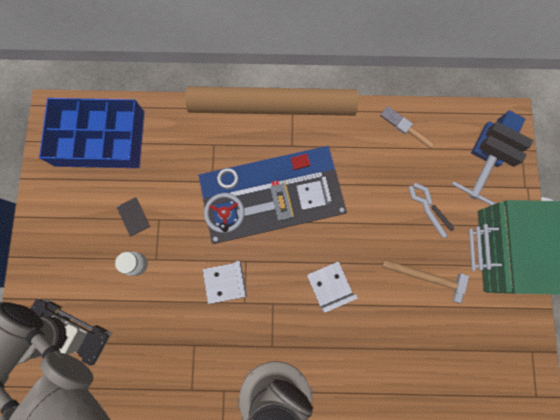

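View pics/scene0.png

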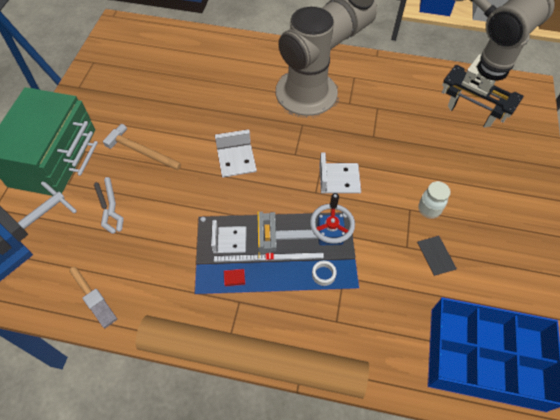

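Top view: the gauge is centred around (275,197), with the handwheel at (224,212) and its handle at (223,228). The stop is at (281,202) and the red marker at (276,184). There are three possible brackets: (312,195) on the deck, which is the smallest, (224,283) on the table and (331,287) on the table. I choose (312,195) and will check it in a close crop.

```bash
cat > h.py <<'E'
from plant import bot
import cv2, numpy as np
from scipy.spatial.transform import Rotation as R
def cal(n):
    c=bot.get_calibration(n); f=210/np.tan(np.radians(c["vfov"]/2))
    return c,f,R.from_euler("xyz",c["rotation"]).as_matrix()
def ray(n,px,z,C=None):
    c,f,M=C or cal(n); px=np.atleast_2d(px).astype(float)
    d=np.c_[(px[:,0]-c["cx"])/f,(px[:,1]-c["cy"])/f,np.ones(len(px))]@M.T
    return c["eye"]+d*((z-c["eye"][2])/d[:,2])[:,None]
def proj(n,P,C=None):
    c,f,M=C or cal(n); q=(np.atleast_2d(P)-c["eye"])@M
    return np.c_[f*q[:,0]/q[:,2]+c["cx"],f*q[:,1]/q[:,2]+c["cy"]]
E
python3 - <<'E'
from h import *
a=cv2.imread("pics/top0.png")
cv2.imwrite("pics/top_c.png",cv2.resize(a[140:250,190:355],None,fx=4.8,fy=4.8,interpolation=cv2.INTER_CUBIC))
hsv=cv2.cvtColor(a,cv2.COLOR_BGR2HSV)
roi=np.zeros(a.shape[:2],np.uint8); roi[140:250,190:355]=1
blue=(cv2.inRange(hsv,(105,120,40),(125,255,160))>0)&(roi>0)
r=cv2.minAreaRect(np.argwhere(blue)[:,::-1].astype(np.float32)); b=cv2.boxPoints(r)
print(r,ray("top",b,6).round(1))
for p in [(281,202),(312,195),(224,283),(331,287)]: print(p,ray("top",p,12).round(0))
E
```

```text
((269.2602233886719, 186.62269592285156), (53.819847106933594, 132.9765625), 77.36663818359375) [[ 679.6  263.1    6. ]
 [ 787.2 -159.8    6. ]
 [ 610.3 -197.     6. ]
 [ 507.8  215.9    6. ]]
(281, 202) [[593.  -7.  12.]]
(312, 195) [[ 618. -106.   12.]]
(224, 283) [[335. 164.  12.]]
(331, 287) [[ 329. -166.   12.]]
```

View pics/top_c.png

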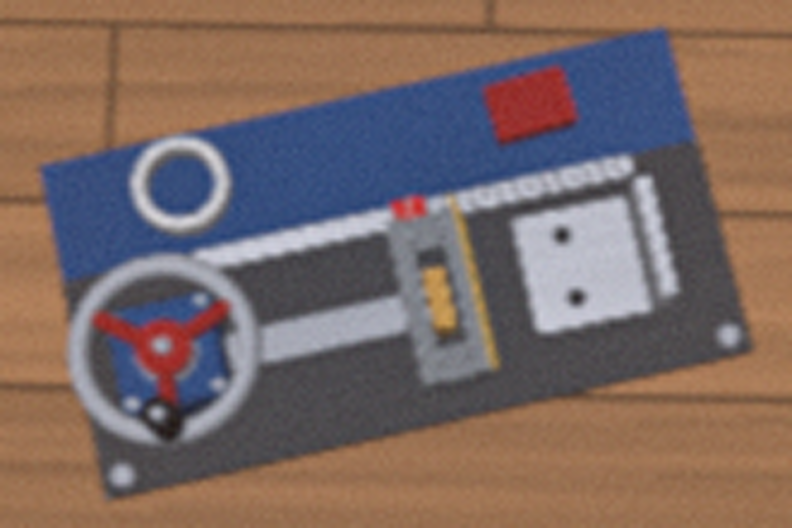

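The crop confirms the deck bracket at crop (590,265). It is the smallest, 80×90 mm, with its flange at (657,235). The stop's yellow edge runs from (455,198) to (492,365), the dog is at (440,298), the marker at (408,208), the hub at (163,345) and the handle top at about (158,418).

```bash
cat >> h.py <<'E'
def inG(P,G): # G=(x,y,yaw)
    P=np.atleast_2d(P); c,s=np.cos(G[2]),np.sin(G[2]); d=P[:,:2]-np.array(G[:2])
    return np.c_[d@[c,s],d@[-s,c]]
def toW(p,G):
    c,s=np.cos(G[2]),np.sin(G[2]); return np.array([G[0]+c*p[0]-s*p[1],G[1]+s*p[0]+c*p[1]])
E
python3 - <<'E'
from h import *
def T(u,v,z): return ray("top",[189.6+u/4.8,139.6+v/4.8],z)[0]
c1,c2=T(107,497,12),T(750,350,12)   # (-75,205),(-75,-235)
d=(c1-c2)[:2]; print("len440",np.linalg.norm(d)); yaw=np.arctan2(-d[0],d[1])
yv=d/np.linalg.norm(d); xv=np.array([yv[1],-yv[0]])
O=((c1+c2)/2)[:2]+15*yv+75*xv
G=(O[0],O[1],yaw); print("G",G)
for n,u,v,z in [("tray+",40,165,6),("tray-",667,30,6),("hub",163,345,90),("handletop",158,412,138),("yel1",455,198,60),("yel2",494,367,60),("mark",409,208,26),
 ("dog",440,300,48),("foot1",513,220,18),("foot2",538,332,18),("flt1",643,178,58),("flt2",672,293,58),("tape",180,183,24)]:
    P=T(u,v,z); print(n,P.round(1),inG(P,G).round(1))
np.save("G.npy",G)
E
```

```text
len440 434.582683341045
G (np.float64(579.2331568072976), np.float64(29.27961351849431), np.float64(0.2459189188235908))
tray+ [682.7 265.1   6. ] [[157.7 203.6]]
tray- [ 787.2 -160.8    6. ] [[ 155.4 -235. ]]
hub [544.6 164.   90. ] [[ -0.8 139.1]]
handletop [495.2 158.2 138. ] [[-50.1 145.5]]
yel1 [650.6 -16.5  60. ] [[ 58.  -61.7]]
yel2 [539.9 -43.2  60. ] [[-55.8 -60.7]]
mark [652.2  13.8  26. ] [[ 67.  -32.8]]
dog [585.4  -8.   48. ] [[ -3.1 -37.6]]
foot1 [647.3 -55.8  18. ] [[ 45.3 -99.1]]
foot2 [571.3 -73.2  18. ] [[-32.6 -97.5]]
flt1 [ 666.9 -138.5   58. ] [[  44.2 -184.1]]
flt2 [ 590.7 -157.    58. ] [[ -34.2 -183.5]]
tape [667.  167.1  24. ] [[118.7 112.3]]
```

```bash
cat >> h.py <<'E'
def plan(P,yaw,n,start=None):
    o=bot.get_obs(); p0=np.array(o["tool_pos"] if start is None else start); y0=o["tcp_rot"][2]
    dy=(yaw-y0+np.pi)%(2*np.pi)-np.pi; d=(np.array(P)-p0)/n
    print("d",(d*n).round(1),"dyaw",dy.round(3),"spin/row",(-dy/n/.1).round(3))
    for i in range(n):
        a=y0+dy*i/n; c,s=np.cos(a),np.sin(a)
        print([round(float(v)/80,3) for v in (c*d[0]+s*d[1], s*d[0]-c*d[1], -d[2])])
E
python3 - <<'E'
from h import *
plan([495,158,205],-2.896,9)
E
```

```text
d [ 277.4 -319.4  -21.1] dyaw 0.673 spin/row -0.748
[-0.535, -0.244, 0.029]
[-0.515, -0.283, 0.029]
[-0.492, -0.321, 0.029]
[-0.467, -0.357, 0.029]
[-0.439, -0.391, 0.029]
[-0.409, -0.422, 0.029]
[-0.376, -0.452, 0.029]
[-0.341, -0.478, 0.029]
[-0.304, -0.503, 0.029]
```

Emit:
{"api": "jog_arm", "payload": {"targets": [{"xyz": [-0.535, -0.244, 0.029], "spin": -0.748}, {"xyz": [-0.515, -0.283, 0.029], "spin": -0.748}, {"xyz": [-0.492, -0.321, 0.029], "spin": -0.748}, {"xyz": [-0.467, -0.357, 0.029], "spin": -0.748}, {"xyz": [-0.439, -0.391, 0.029], "spin": -0.748}, {"xyz": [-0.409, -0.422, 0.029], "spin": -0.748}, {"xyz": [-0.376, -0.452, 0.029], "spin": -0.748}, {"xyz": [-0.341, -0.478, 0.029], "spin": -0.748}, {"xyz": [-0.304, -0.503, 0.029], "spin": -0.748}, {"xyz": [0, 0, 0], "spin": 0}], "gripper": 70}}

```text
time: 1.35
tool_pos: [496.5, 155.9, 205.0]
tcp_rot: [-3.141, -0.001, -2.9]
contact_force: [0.3, -0.1, 0.6]
grip_width: 64.3
finger_force: 0.0
```

Run:
```python
from h import *
im=bot.capture("wrist"); cv2.imwrite("pics/w1.png",im); print(bot.get_calibration("wrist"))
C=cal("wrist"); print(proj("wrist",[[495,158,138],[544.6,164,86],[586,-8,48]],C).round())
o=bot.get_obs(); print(o["tool_pos"],o["tcp_rot"],o["time"],o["contact_force"])
```

```text
{'vfov': 69.45403803840355, 'cx': 283.64335070232704, 'cy': 207.4056281827432, 'eye': array([427.28829715, 140.19240722, 363.46149184]), 'rotation': array([ 2.87725922e+00, -3.40416846e-04,  1.81223462e+00])}
[[285. 219.]
 [279. 251.]
 [119. 236.]]
[495.40631686 157.21349105 205.1496356 ] [ 3.14117785e+00 -1.42003780e-03 -2.89939374e+00] 1.4 [0.32476141 0.15158349 0.84429288]
```

View pics/w1.png

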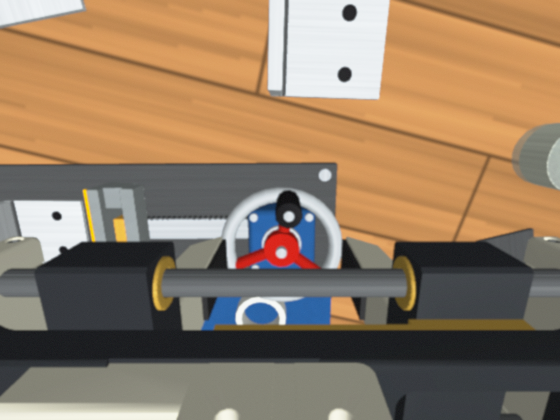

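The wrist view shows the handle top at (289,215), predicted (285,219), and the hub at (282,250), predicted (279,251). That agrees to about 2 mm, so I refine and descend.

Run:
```python
from h import *
C=cal("wrist"); G=np.load("G.npy")
for p,z in [((289,215),138),((282,250),90)]:
    P=ray("wrist",p,z,C)[0]; print(P,inG(P,G))
plan([495,156,95.5],-2.896,5)
```

```text
[491.4609599  160.35552939 138.        ] [[-53.22135465 148.50030869]]
[541.16792889 166.68503808  90.        ] [[ -3.46896392 142.53834069]]
d [  -0.4   -1.2 -109.6] dyaw 0.003 spin/row -0.007
[0.002, -0.003, 0.274]
[0.002, -0.003, 0.274]
[0.002, -0.003, 0.274]
[0.002, -0.003, 0.274]
[0.002, -0.003, 0.274]
```

Emit:
{"api": "jog_arm", "payload": {"targets": [{"xyz": [0.018, 0.03, 0.2]}, {"xyz": [0, 0, 0.3]}, {"xyz": [0, 0, 0.3]}, {"xyz": [0, 0, 0.3]}, {"xyz": [0, 0, 0.27]}, {"xyz": [0, 0, 0]}, {"xyz": [0, 0, 0]}, {"xyz": [0, 0, 0]}, {"xyz": [0, 0, 0]}, {"xyz": [0, 0, 0]}]}}

```text
invalid input
```

Emit:
{"api": "jog_arm", "payload": {"targets": [{"xyz": [0, 0, 0]}, {"xyz": [0, 0, 0]}, {"xyz": [0, 0, 0]}, {"xyz": [0, 0, 0]}, {"xyz": [0, 0, 0]}, {"xyz": [0, 0, 0]}, {"xyz": [0, 0, 0]}, {"xyz": [0, 0, 0]}, {"xyz": [0, 0, 0]}, {"xyz": [0, 0, 0]}], "gripper": 5}}

```text
invalid input
```

Emit:
{"api": "jog_arm", "payload": {"targets": [{"xyz": [0.018, 0.03, 0.2], "spin": 0}, {"xyz": [0, 0, 0.3], "spin": 0}, {"xyz": [0, 0, 0.3], "spin": 0}, {"xyz": [0, 0, 0.3], "spin": 0}, {"xyz": [0, 0, 0.27], "spin": 0}, {"xyz": [0, 0, 0], "spin": 0}, {"xyz": [0, 0, 0], "spin": 0}, {"xyz": [0, 0, 0], "spin": 0}, {"xyz": [0, 0, 0], "spin": 0}, {"xyz": [0, 0, 0], "spin": 0}], "gripper": 70}}

```text
time: 2.65
tool_pos: [493.4, 160.2, 96.6]
tcp_rot: [3.142, 0.001, -2.896]
contact_force: [0.4, -0.0, 0.5]
grip_width: 64.2
finger_force: 0.0
```

Emit:
{"api": "jog_arm", "payload": {"targets": [{"xyz": [0, 0, 0], "spin": 0}, {"xyz": [0, 0, 0], "spin": 0}, {"xyz": [0, 0, 0], "spin": 0}, {"xyz": [0, 0, 0], "spin": 0}, {"xyz": [0, 0, 0], "spin": 0}, {"xyz": [0, 0, 0], "spin": 0}, {"xyz": [0, 0, 0], "spin": 0}, {"xyz": [0, 0, 0], "spin": 0}, {"xyz": [0, 0, 0], "spin": 0}, {"xyz": [0, 0, 0], "spin": 0}], "gripper": 5}}

```text
time: 3.9
tool_pos: [493.3, 160.0, 96.2]
tcp_rot: [-3.141, 0.0, -2.896]
contact_force: [0.4, -3.5, -1.0]
grip_width: 21.7
finger_force: 30.0
```

```bash
cat >> h.py <<'E'
def arc(t0,dphi,n,yaw=-2.896,r=50):
    t=t0+np.linspace(0,dphi,n+1); d=np.diff(np.c_[r*np.cos(t),r*np.sin(t)],axis=0); c,s=np.cos(yaw),np.sin(yaw)
    for v in d: print([round(float(c*v[0]+s*v[1])/80,3),round(float(s*v[0]-c*v[1])/80,3),0])
E
python3 -c "
from h import *
arc(np.pi+.12,5.2,26)"
```

```text
[0.003, -0.125, 0]
[-0.022, -0.123, 0]
[-0.046, -0.116, 0]
[-0.068, -0.105, 0]
[-0.087, -0.089, 0]
[-0.103, -0.07, 0]
[-0.115, -0.048, 0]
[-0.122, -0.024, 0]
[-0.125, 0.0, 0]
[-0.122, 0.025, 0]
[-0.115, 0.049, 0]
[-0.103, 0.071, 0]
[-0.087, 0.09, 0]
[-0.067, 0.105, 0]
[-0.045, 0.116, 0]
[-0.021, 0.123, 0]
[0.004, 0.125, 0]
[0.029, 0.121, 0]
[0.052, 0.113, 0]
[0.074, 0.101, 0]
[0.092, 0.084, 0]
[0.107, 0.064, 0]
[0.118, 0.041, 0]
[0.124, 0.017, 0]
[0.125, -0.008, 0]
[0.121, -0.032, 0]
```

Emit:
{"api": "jog_arm", "payload": {"targets": [{"xyz": [0.003, -0.125, 0], "spin": 0}, {"xyz": [-0.022, -0.123, 0], "spin": 0}, {"xyz": [-0.046, -0.116, 0], "spin": 0}, {"xyz": [-0.068, -0.105, 0], "spin": 0}, {"xyz": [-0.087, -0.089, 0], "spin": 0}, {"xyz": [-0.103, -0.07, 0], "spin": 0}, {"xyz": [-0.115, -0.048, 0], "spin": 0}, {"xyz": [-0.122, -0.024, 0], "spin": 0}, {"xyz": [-0.125, 0, 0], "spin": 0}, {"xyz": [-0.122, 0.025, 0], "spin": 0}]}}

```text
time: 5.15
tool_pos: [568.6, 121.7, 96.2]
tcp_rot: [-3.14, -0.002, -2.897]
contact_force: [-4.9, -3.6, 4.0]
grip_width: 22.0
finger_force: 30.0
```

Emit:
{"api": "jog_arm", "payload": {"targets": [{"xyz": [-0.115, 0.049, 0], "spin": 0}, {"xyz": [-0.103, 0.071, 0], "spin": 0}, {"xyz": [-0.087, 0.09, 0], "spin": 0}, {"xyz": [-0.067, 0.105, 0], "spin": 0}, {"xyz": [-0.045, 0.116, 0], "spin": 0}, {"xyz": [-0.021, 0.123, 0], "spin": 0}, {"xyz": [0.004, 0.125, 0], "spin": 0}, {"xyz": [0.029, 0.121, 0], "spin": 0}, {"xyz": [0.052, 0.113, 0], "spin": 0}, {"xyz": [0.074, 0.101, 0], "spin": 0}]}}

```text
time: 6.4
tool_pos: [571.7, 205.8, 96.2]
tcp_rot: [-3.139, 0.001, -2.896]
contact_force: [1.7, -6.4, -0.4]
grip_width: 21.6
finger_force: 30.0
```

Emit:
{"api": "jog_arm", "payload": {"targets": [{"xyz": [0.092, 0.084, 0], "spin": 0}, {"xyz": [0.107, 0.064, 0], "spin": 0}, {"xyz": [0.118, 0.041, 0], "spin": 0}, {"xyz": [0.124, 0.017, 0], "spin": 0}, {"xyz": [0.125, -0.008, 0], "spin": 0}, {"xyz": [0.121, -0.032, 0], "spin": 0}, {"xyz": [0, 0, 0], "spin": 0}, {"xyz": [0, 0, 0], "spin": 0}, {"xyz": [0, 0, 0], "spin": 0}, {"xyz": [0, 0, 0], "spin": 0}]}}

```text
time: 7.65
tool_pos: [514.8, 206.0, 96.2]
tcp_rot: [-3.14, -0.001, -2.896]
contact_force: [1.0, -6.0, -0.3]
grip_width: 21.7
finger_force: 30.0
```

Run:
```python
from h import *
t=bot.capture("top"); s=bot.capture("scene"); w=bot.capture("wrist")
cv2.imwrite("pics/t2.png",t);cv2.imwrite("pics/s2.png",s);cv2.imwrite("pics/w2.png",w)
o=bot.get_obs(); print(o["tool_pos"],o["contact_force"])
G=np.load("G.npy"); q=proj("wrist",np.r_[toW((0,-20),G),60]); print(q)
a=cv2.resize(t[160:225,240:340],None,fx=4,fy=4,interpolation=cv2.INTER_CUBIC)
p=proj("scene",np.r_[toW((30,-33),G),40])[0].astype(int); print(p)
b=cv2.resize(s[p[1]-40:p[1]+40,p[0]-50:p[0]+50],None,fx=4,fy=4,interpolation=cv2.INTER_CUBIC)
c=np.zeros((600,800,3),np.uint8); c[:260,:400]=a; c[:320,400:]=b; w_=w[150:420,:280]; c[320:590,:280]=w_
cv2.imwrite("pics/c2.png",c)
```

```text
[514.74154847 205.98853494  96.24706656] [ 0.82558949 -5.91587006  0.23690295]
[[-12.40851338 258.85640345]]
[268 241]
```

View pics/c2.png

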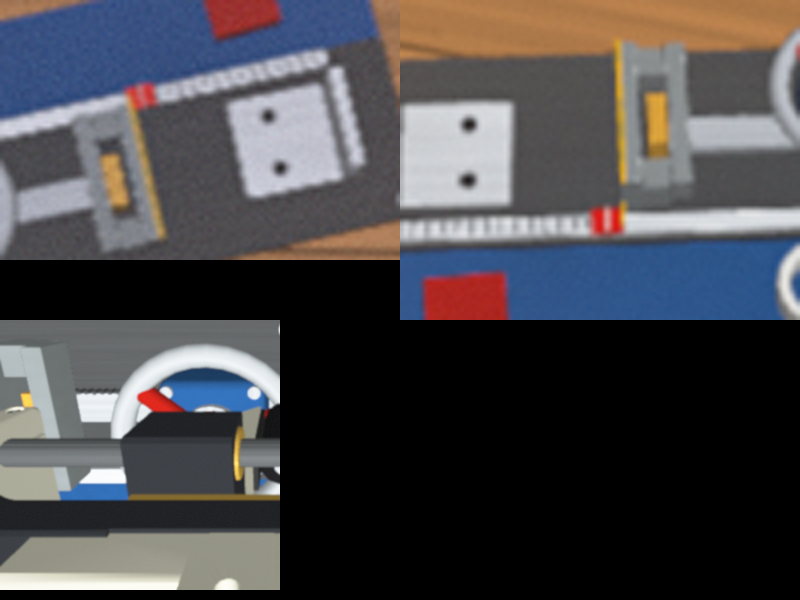

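The face (yellow edge) now stands past the marker's white line. In the top part of the crop the edge runs (128,98)–(160,238) and the line is at (141,96). In the scene part the edge is at x≈621 and the line at (607,220). Next I measure this numerically.

```bash
cat >> h.py <<'E'
def meas(n,im,G,C=None,zm=26,zf=60):
    C=C or cal(n); hsv=cv2.cvtColor(im,cv2.COLOR_BGR2HSV); H,W=im.shape[:2]
    xx,yy=np.meshgrid(np.arange(W),np.arange(H))
    g=inG(ray(n,np.c_[xx.ravel(),yy.ravel()],zf,C),G).reshape(H,W,2)
    yel=(cv2.inRange(hsv,(18,110,90),(35,255,255))>0)&(abs(g[...,0])<50)&(abs(g[...,1]+30)<60)
    gm=inG(ray(n,np.c_[xx.ravel(),yy.ravel()],zm,C),G).reshape(H,W,2)
    red=((cv2.inRange(hsv,(0,120,80),(8,255,255))>0)|(cv2.inRange(hsv,(172,120,80),(180,255,255))>0))&(abs(gm[...,0]-66)<18)&(abs(gm[...,1]+33)<25)
    Y=g[yel]; k=abs(Y[:,0])>24; r=gm[red]  # outside the dog
    f=np.polyfit(Y[k][:,0],Y[k][:,1],1) if k.sum()>5 else [0,np.nan]
    print(n,"face y",np.median(Y[k][:,1]).round(2),"fit at 0,66",np.polyval(f,[0,66]).round(2),k.sum(),"red mid",((r.min(0)+r.max(0))/2).round(2),r.mean(0).round(2),len(r))
E
python3 - <<'E'
from h import *
G=np.load("G.npy")
for n,f in [("top","top0"),("top","t2"),("scene","scene0"),("scene","s2")]: meas(n,cv2.imread(f"pics/{f}.png"),G)
p=bot.get_obs()["tool_pos"]; print(np.arctan2(p[1]-166,p[0]-542.9),np.hypot(p[1]-166,p[0]-542.9))
E
```

```text
top face y -62.01 fit at 0,66 [-59.47 -61.61] 18 red mid [ 67.16 -32.16] [ 67.36 -32.48] 19
top face y -22.22 fit at 0,66 [-19.46 -22.57] 16 red mid [ 63.43 -32.98] [ 63.89 -33.19] 28
scene face y -59.16 fit at 0,66 [-53.93 -43.62] 49 red mid [ 65.89 -31.64] [ 65.38 -32.1 ] 40
scene face y -21.04 fit at 0,66 [-13.22  -0.75] 35 red mid [ 65.99 -31.89] [ 66.1  -33.15] 38
2.184310870332934 48.907886065197346
```

```bash
python3 -c "
from h import *
arc(2.18,-1.9,10)"
```

```text
[-0.114, 0.031, 0]
[-0.118, 0.009, 0]
[-0.118, -0.013, 0]
[-0.113, -0.035, 0]
[-0.105, -0.056, 0]
[-0.092, -0.075, 0]
[-0.076, -0.091, 0]
[-0.058, -0.104, 0]
[-0.037, -0.113, 0]
[-0.015, -0.118, 0]
```

Emit:
{"api": "jog_arm", "payload": {"targets": [{"xyz": [-0.114, 0.031, 0], "spin": 0}, {"xyz": [-0.118, 0.009, 0], "spin": 0}, {"xyz": [-0.118, -0.013, 0], "spin": 0}, {"xyz": [-0.113, -0.035, 0], "spin": 0}, {"xyz": [-0.105, -0.056, 0], "spin": 0}, {"xyz": [-0.092, -0.075, 0], "spin": 0}, {"xyz": [-0.076, -0.091, 0], "spin": 0}, {"xyz": [-0.058, -0.104, 0], "spin": 0}, {"xyz": [-0.037, -0.113, 0], "spin": 0}, {"xyz": [-0.015, -0.118, 0], "spin": 0}]}}

```text
time: 9.05
tool_pos: [590.4, 180.9, 96.2]
tcp_rot: [3.139, -0.001, -2.896]
contact_force: [-2.7, 4.3, 1.9]
grip_width: 21.5
finger_force: 30.0
```

Run:
```python
from h import *
G=np.load("G.npy")
for n in("top","scene"):
    im=bot.capture(n); cv2.imwrite(f"pics/{n}3.png",im); meas(n,im,G)
o=bot.get_obs();p=o["tool_pos"]; print(np.arctan2(p[1]-166,p[0]-542.9),p,o["contact_force"])
# target: viewing pose; camera sits at tool +x side? offset from TCP
C=cal("wrist"); M=R.from_euler("xyz",o["tcp_rot"]).as_matrix(); print("cam in tool",M.T@(C[0]["eye"]-p), M.T@C[2][:,2])
m=toW((20,-33),G); print(m)
```

```text
top face y -30.99 fit at 0,66 [-29.3  -31.08] 20 red mid [ 63.6  -32.61] [ 65.06 -34.55] 21
scene face y -29.63 fit at 0,66 [-26.13 -20.05] 42 red mid [ 65.99 -31.64] [ 65.58 -32.36] 39
0.2767175034715631 [590.83518502 179.61377213  96.25307832] [-1.45455185 -0.57620365  1.83196767]
cam in tool [ 7.04193572e+01 -1.14796026e-01 -1.58192410e+02] [-2.62673313e-01 -2.60691161e-04  9.64884792e-01]
[606.66521141   2.14140466]
```

Run:
```python
from h import *
G=np.load("G.npy"); t=toW((136,-33),G); print(t); plan([*t,120],-2.896,5,start=[590.6,179.8,176])
```

```text
[719.17523841  30.38133783]
d [ 128.6 -149.4  -56. ] dyaw 0.001 spin/row -0.001
[-0.221, -0.44, 0.14]
[-0.221, -0.44, 0.14]
[-0.221, -0.44, 0.14]
[-0.221, -0.44, 0.14]
[-0.221, -0.44, 0.14]
```

Emit:
{"api": "jog_arm", "payload": {"targets": [{"xyz": [0, 0, 0], "spin": 0}, {"xyz": [0, 0, 0], "spin": 0}, {"xyz": [0, 0, 0], "spin": 0}, {"xyz": [0, 0, -0.5], "spin": 0}, {"xyz": [0, 0, -0.5], "spin": 0}, {"xyz": [-0.22, -0.44, 0], "spin": 0}, {"xyz": [-0.22, -0.44, 0.1], "spin": 0}, {"xyz": [-0.22, -0.44, 0.2], "spin": 0}, {"xyz": [-0.22, -0.44, 0.2], "spin": 0}, {"xyz": [-0.22, -0.44, 0.2], "spin": 0}], "gripper": 70}}

```text
time: 10.4
tool_pos: [719.9, 29.5, 119.7]
tcp_rot: [3.141, 0.0, -2.896]
contact_force: [0.2, 0.2, 0.6]
grip_width: 64.5
finger_force: 0.0
```

Run:
```python
from h import *
G=np.load("G.npy")
bot.capture("wrist");bot.capture("wrist")
print(bot.get_obs()["tool_pos"]); C=cal("wrist"); im=bot.capture("wrist"); cv2.imwrite("pics/w4.png",im)
p=proj("wrist",np.r_[toW((66,-33),G),26],C)[0]; print(p,proj("wrist",np.r_[toW((0,-33),G),60],C))
u,v=p.astype(int); u0=max(0,u-80); v0=max(0,v-110); print(u0,v0)
cv2.imwrite("pics/c4.png",cv2.resize(im[v0:v0+150,u0:u0+200],None,fx=4,fy=4,interpolation=cv2.INTER_CUBIC))
```

```text
[719.72968418  26.60212361 116.99235507]
[288.26137778 126.34404043] [[288.94261453  18.01992602]]
208 16
```

View pics/c4.png

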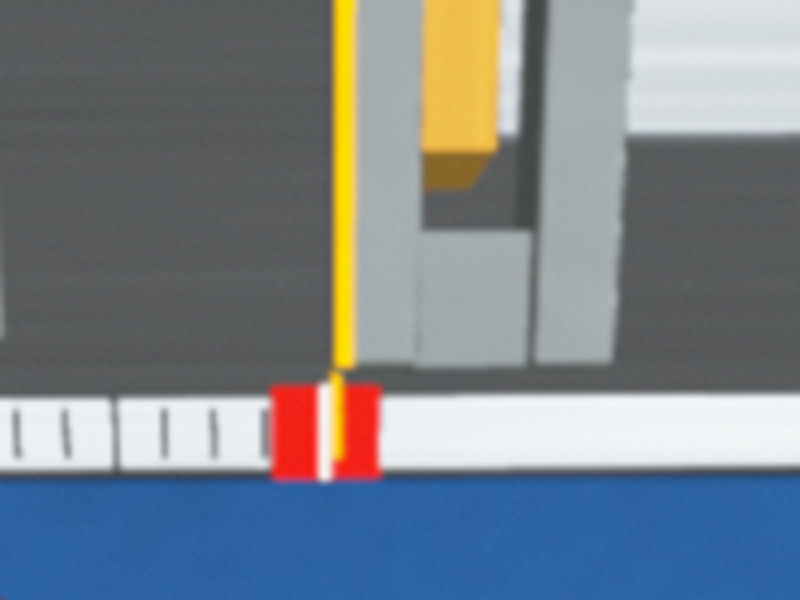

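The close crop shows the white line at u≈324 and the yellow pointer and face edge at 331–333, so the face is about 1.1 mm outside the line. The dog's left side at 424 is on the window's front side, so it is bearing. I'll go back to the handle and wind in about 1 mm more.

Emit:
{"api": "jog_arm", "payload": {"targets": [{"xyz": [0.22, 0.44, -0.3], "spin": 0}, {"xyz": [0.22, 0.44, -0.3], "spin": 0}, {"xyz": [0.22, 0.44, -0.1], "spin": 0}, {"xyz": [0.22, 0.44, 0], "spin": 0}, {"xyz": [0.22, 0.44, 0], "spin": 0}, {"xyz": [0, 0, 0], "spin": 0}, {"xyz": [0, 0, 0.35], "spin": 0}, {"xyz": [0, 0, 0.35], "spin": 0}, {"xyz": [0, 0, 0.3], "spin": 0}, {"xyz": [0, 0, 0], "spin": 0}]}}

```text
time: 11.8
tool_pos: [590.0, 179.4, 94.9]
tcp_rot: [3.141, -0.003, -2.896]
contact_force: [0.8, 0.3, -0.6]
grip_width: 63.9
finger_force: 0.0
```

Emit:
{"api": "jog_arm", "payload": {"targets": [{"xyz": [0, 0, 0], "spin": 0}, {"xyz": [0, 0, 0], "spin": 0}, {"xyz": [0, 0, 0], "spin": 0}, {"xyz": [0, 0, 0], "spin": 0}, {"xyz": [0, 0, 0], "spin": 0}, {"xyz": [0, 0, 0], "spin": 0}, {"xyz": [-0.001, -0.028, 0], "spin": 0}, {"xyz": [-0.001, -0.028, 0], "spin": 0}, {"xyz": [-0.001, -0.028, 0], "spin": 0}, {"xyz": [0, 0, 0], "spin": 0}], "gripper": 5}}

```text
time: 13.05
tool_pos: [592.7, 173.2, 96.4]
tcp_rot: [3.141, -0.0, -2.896]
contact_force: [-3.2, 3.5, 5.2]
grip_width: 21.2
finger_force: 30.0
```

Emit:
{"api": "jog_arm", "payload": {"targets": [{"xyz": [0, 0, 0], "spin": 0}, {"xyz": [0, 0, 0], "spin": 0}, {"xyz": [0, 0, 0], "spin": 0}, {"xyz": [0, 0, -0.5], "spin": 0}, {"xyz": [0, 0, -0.5], "spin": 0}, {"xyz": [-0.22, -0.36, 0], "spin": 0}, {"xyz": [-0.22, -0.44, 0.1], "spin": 0}, {"xyz": [-0.22, -0.44, 0.2], "spin": 0}, {"xyz": [-0.22, -0.44, 0.2], "spin": 0}, {"xyz": [-0.22, -0.44, 0.2], "spin": 0}], "gripper": 70}}

```text
time: 14.3
tool_pos: [720.2, 28.8, 119.5]
tcp_rot: [-3.141, -0.0, -2.896]
contact_force: [0.8, 0.4, 0.4]
grip_width: 64.4
finger_force: 0.0
```

Run:
```python
from h import *
G=np.load("G.npy")
bot.capture("wrist");bot.capture("wrist");bot.capture("wrist")
o=bot.get_obs();print(o["tool_pos"],o["time"]); C=cal("wrist"); im=bot.capture("wrist"); cv2.imwrite("pics/w5.png",im)
cv2.imwrite("pics/c5.png",cv2.resize(im[16:166,158:358],None,fx=4,fy=4,interpolation=cv2.INTER_CUBIC))
t=bot.capture("top"); cv2.imwrite("pics/t5.png",t)
```

```text
[719.3836078   27.99811844 118.00554287] 14.45
```

View pics/c5.png

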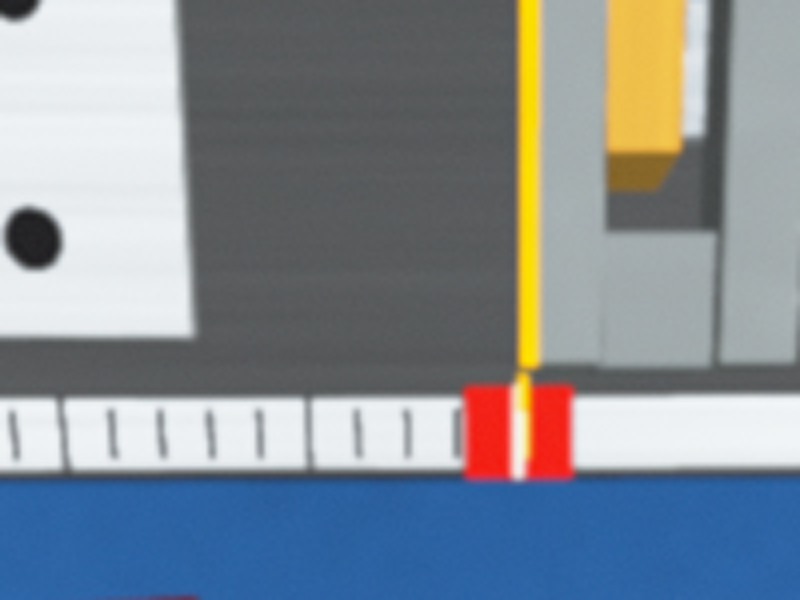

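The pointer's left edge (~518) is now centred on the white line (~518), and the dog (607) bears on the back of the face. Next is the bracket, whose front edge runs (178,0)–(195,335).

Run:
```python
from h import *
G=np.load("G.npy"); C=cal("wrist")
q=lambda u,v:[157.6+u/4,15.6+v/4]
for n,u,v,z in [("e1",178,0,18),("e2",195,335,18),("hole",34,237,18),("mark",518,430,26),("face1",518,20,60),("face2",518,360,60),("rail1",60,400,20),("rail2",780,394,20)]:
    print(n,inG(ray("wrist",q(u,v),z,C),G).round(1))
o=bot.get_obs();print(o["tool_pos"],o["tcp_rot"])
# next view: flange from above; TCP so that flange point visible
t=toW((80,-175),G);print(t); plan([*t,150],-2.896,4,start=[719.5,29.5,119.5])
```

```text
e1 [[-14.7 -94.9]]
e2 [[ 45.4 -95.8]]
hole [[  26.9 -126.5]]
mark [[ 64.1 -30.3]]
face1 [[  1.2 -30.8]]
face2 [[ 52.8 -30.7]]
rail1 [[  58.  -123.7]]
rail2 [[57.1 23.2]]
[719.17603981  30.33491428 120.07582054] [ 3.14114347e+00 -4.32243932e-04 -2.89642777e+00]
[ 699.42962632 -120.97952503]
d [ -20.1 -150.5   30.5] dyaw 0.0 spin/row -0.001
[0.175, -0.441, -0.095]
[0.175, -0.441, -0.095]
[0.175, -0.441, -0.095]
[0.175, -0.441, -0.095]
```

Run:
```python
from h import *
G=np.load("G.npy"); t=toW((5.5,-181),G);print(t); plan([*t,105],-2.896,6,start=[719.6,29.5,119.5])
```

```text
[ 628.6317176  -144.93586281]
d [ -91.  -174.4  -14.5] dyaw 0.0 spin/row -0.001
[0.272, -0.307, 0.03]
[0.272, -0.307, 0.03]
[0.272, -0.307, 0.03]
[0.272, -0.306, 0.03]
[0.272, -0.306, 0.03]
[0.272, -0.306, 0.03]
```

Emit:
{"api": "jog_arm", "payload": {"targets": [{"xyz": [0.272, -0.307, 0.03], "spin": 0}, {"xyz": [0.272, -0.307, 0.03], "spin": 0}, {"xyz": [0.272, -0.307, 0.03], "spin": 0}, {"xyz": [0.272, -0.306, 0.03], "spin": 0}, {"xyz": [0.272, -0.306, 0.03], "spin": 0}, {"xyz": [0.272, -0.306, 0.03], "spin": 0}, {"xyz": [0, 0, 0], "spin": 0}, {"xyz": [0, 0, 0], "spin": 0}, {"xyz": [0, 0, 0], "spin": 0}, {"xyz": [0, 0, 0], "spin": 0}]}}

```text
time: 15.8
tool_pos: [628.9, -143.3, 105.9]
tcp_rot: [3.142, 0.0, -2.895]
contact_force: [-0.7, -0.0, 0.1]
grip_width: 64.1
finger_force: 0.0
```

Run:
```python
from h import *
G=np.load("G.npy"); o=bot.get_obs(); print(o["tool_pos"],inG(o["tool_pos"],G)); C=cal("wrist"); im=bot.capture("wrist"); cv2.imwrite("pics/w6.png",im)
print(proj("wrist",np.array([[*toW((5.5,-181),G),58],[*toW((-34.5,-181),G),58],[*toW((45,-181),G),58]]),C))
```

```text
[ 628.90939672 -143.30112187  105.91732589] [[   6.1672988  -179.48204218]]
[[281.76767427 225.75877644]
 [281.68070203 170.12100798]
 [281.84567088 275.65467166]]
```

View pics/w6.png

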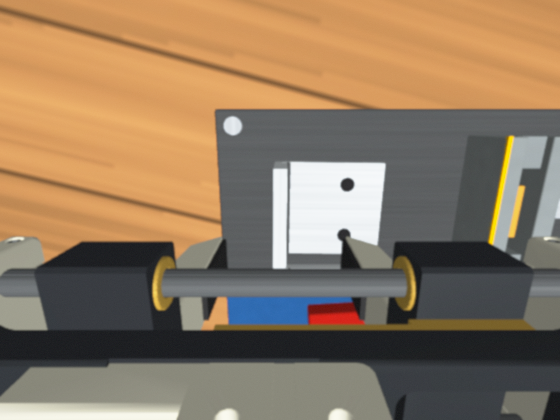

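The flange top spans u 274–289, midway between the fingers, with its near end at v≈165. Both match the prediction (282, 170), so I descend and grip.

Emit:
{"api": "jog_arm", "payload": {"targets": [{"xyz": [0, 0, 0.3], "spin": 0}, {"xyz": [0, 0, 0.3], "spin": 0}, {"xyz": [0, 0, 0.2], "spin": 0}, {"xyz": [0, 0, 0.1], "spin": 0}, {"xyz": [0, 0, 0.08], "spin": 0}, {"xyz": [0, 0, 0], "spin": 0}, {"xyz": [0, 0, 0], "spin": 0}, {"xyz": [0, 0, 0], "spin": 0}, {"xyz": [0, 0, 0], "spin": 0}, {"xyz": [0, 0, 0], "spin": 0}]}}

```text
time: 17.1
tool_pos: [628.6, -144.3, 27.6]
tcp_rot: [-3.142, 0.0, -2.896]
contact_force: [0.4, 0.1, -0.1]
grip_width: 64.0
finger_force: 0.0
```

Emit:
{"api": "jog_arm", "payload": {"targets": [{"xyz": [0, 0, 0], "spin": 0}, {"xyz": [0, 0, 0], "spin": 0}, {"xyz": [0, 0, 0], "spin": 0}, {"xyz": [0, 0, 0], "spin": 0}, {"xyz": [0, 0, 0], "spin": 0}, {"xyz": [0, 0, 0], "spin": 0}, {"xyz": [0, 0, 0], "spin": 0}, {"xyz": [0, 0, 0], "spin": 0}, {"xyz": [0, 0, 0], "spin": 0}, {"xyz": [0, 0, 0], "spin": 0}], "gripper": 0}}

```text
time: 18.35
tool_pos: [628.6, -144.4, 27.4]
tcp_rot: [-3.142, 0.0, -2.896]
contact_force: [0.5, -1.5, -1.0]
grip_width: 9.6
finger_force: 30.0
```

Emit:
{"api": "jog_arm", "payload": {"targets": [{"xyz": [0, 0.08, 0], "spin": 0}, {"xyz": [0, 0.1, 0], "spin": 0}, {"xyz": [0, 0.12, 0], "spin": 0}, {"xyz": [0, 0.12, 0], "spin": 0}, {"xyz": [0, 0.12, 0], "spin": 0}, {"xyz": [0, 0.1, 0], "spin": 0}, {"xyz": [0, 0.06, 0], "spin": 0}, {"xyz": [0, 0.025, 0], "spin": 0}, {"xyz": [0, 0, 0], "spin": 0}, {"xyz": [0, 0, 0], "spin": 0}]}}

```text
time: 19.6
tool_pos: [614.4, -87.8, 27.4]
tcp_rot: [3.141, -0.0, -2.896]
contact_force: [-1.2, 2.5, 0.1]
grip_width: 9.8
finger_force: 30.0
```

Run:
```python
from h import *
G=np.load("G.npy"); o=bot.get_obs(); print(o["tool_pos"],inG(o["tool_pos"],G),o["contact_force"],inG(o["contact_force"],(0,0,G[2]))); C=cal("wrist"); im=bot.capture("wrist"); cv2.imwrite("pics/w7.png",im)
cv2.imwrite("pics/c7.png",cv2.resize(im[90:290,260:460],None,fx=3,fy=3,interpolation=cv2.INTER_CUBIC))
```

```text
[614.38215638 -87.79764254  27.42380437] [[   5.58931901 -122.11181585]] [-1.22779888  2.46413942  0.11488911] [[-0.59097028  2.6889082 ]]
```

View pics/c7.png

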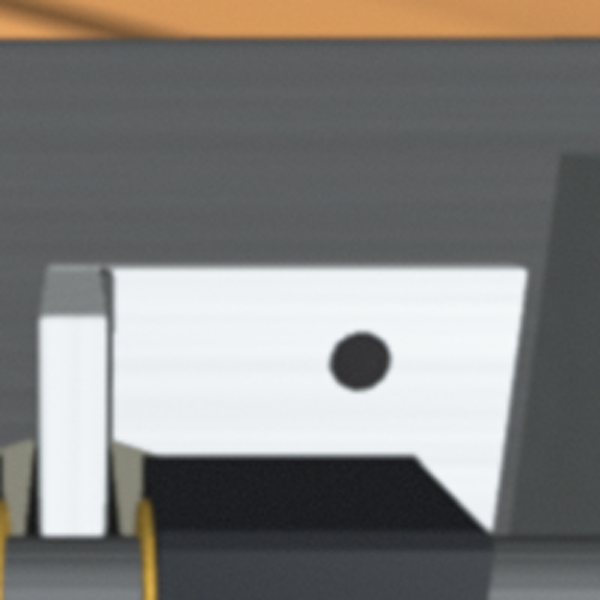

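The gap between the bracket's front edge (527,268) and the foot of the stop's face (~545,268) is about 5 mm. I'll creep in, watching the force.

Emit:
{"api": "jog_arm", "payload": {"targets": [{"xyz": [0, 0.01, 0], "spin": 0}, {"xyz": [0, 0.01, 0], "spin": 0}, {"xyz": [0, 0.01, 0], "spin": 0}, {"xyz": [0, 0.0075, 0], "spin": 0}, {"xyz": [0, 0, 0], "spin": 0}, {"xyz": [0, 0, 0], "spin": 0}, {"xyz": [0, 0, 0], "spin": 0}, {"xyz": [0, 0, 0], "spin": 0}, {"xyz": [0, 0, 0], "spin": 0}, {"xyz": [0, 0, 0], "spin": 0}]}}

```text
time: 20.9
tool_pos: [613.7, -85.1, 27.4]
tcp_rot: [3.142, 0.0, -2.896]
contact_force: [0.5, -1.2, -0.9]
grip_width: 10.2
finger_force: 30.0
```

Emit:
{"api": "jog_arm", "payload": {"targets": [{"xyz": [0, 0.005, 0], "spin": 0}, {"xyz": [0, 0.005, 0], "spin": 0}, {"xyz": [0, 0, 0], "spin": 0}, {"xyz": [0, 0, 0], "spin": 0}, {"xyz": [0, 0, 0], "spin": 0}, {"xyz": [0, 0, 0], "spin": 0}, {"xyz": [0, 0, 0], "spin": 0}, {"xyz": [0, 0, 0], "spin": 0}, {"xyz": [0, 0, 0], "spin": 0}, {"xyz": [0, 0, 0], "spin": 0}]}}

```text
time: 22.15
tool_pos: [613.5, -84.3, 27.4]
tcp_rot: [3.141, 0.0, -2.896]
contact_force: [0.2, -0.6, 0.3]
grip_width: 9.9
finger_force: 30.0
```

Emit:
{"api": "jog_arm", "payload": {"targets": [{"xyz": [0, 0.004, 0], "spin": 0}, {"xyz": [0, 0.004, 0], "spin": 0}, {"xyz": [0, 0, 0], "spin": 0}, {"xyz": [0, 0, 0], "spin": 0}, {"xyz": [0, 0, 0], "spin": 0}, {"xyz": [0, 0, 0], "spin": 0}, {"xyz": [0, 0, 0], "spin": 0}, {"xyz": [0, 0, 0], "spin": 0}, {"xyz": [0, 0, 0], "spin": 0}, {"xyz": [0, 0, 0], "spin": 0}]}}

```text
time: 23.4
tool_pos: [613.4, -83.7, 27.4]
tcp_rot: [3.142, -0.0, -2.896]
contact_force: [0.0, -1.9, -0.8]
grip_width: 9.7
finger_force: 30.0
```

Emit:
{"api": "jog_arm", "payload": {"targets": [{"xyz": [0, 0.004, 0], "spin": 0}, {"xyz": [0, 0.003, 0], "spin": 0}, {"xyz": [0, 0, 0], "spin": 0}, {"xyz": [0, 0, 0], "spin": 0}, {"xyz": [0, 0, 0], "spin": 0}, {"xyz": [0, 0, 0], "spin": 0}, {"xyz": [0, 0, 0], "spin": 0}, {"xyz": [0, 0, 0], "spin": 0}, {"xyz": [0, 0, 0], "spin": 0}, {"xyz": [0, 0, 0], "spin": 0}]}}

```text
time: 24.65
tool_pos: [613.3, -83.2, 27.5]
tcp_rot: [-3.142, 0.0, -2.896]
contact_force: [1.2, -2.2, -1.8]
grip_width: 9.8
finger_force: 30.0
```

Emit:
{"api": "jog_arm", "payload": {"targets": [{"xyz": [0, 0.003, 0], "spin": 0}, {"xyz": [0, 0.003, 0], "spin": 0}, {"xyz": [0, 0, 0], "spin": 0}, {"xyz": [0, 0, 0], "spin": 0}, {"xyz": [0, 0, 0], "spin": 0}, {"xyz": [0, 0, 0], "spin": 0}, {"xyz": [0, 0, 0], "spin": 0}, {"xyz": [0, 0, 0], "spin": 0}, {"xyz": [0, 0, 0], "spin": 0}, {"xyz": [0, 0, 0], "spin": 0}]}}

```text
time: 25.9
tool_pos: [613.4, -83.1, 27.6]
tcp_rot: [-3.141, 0.001, -2.896]
contact_force: [1.1, -5.6, -1.6]
grip_width: 9.9
finger_force: 30.0
```

Run:
```python
from h import *
G=np.load("G.npy")
for i in range(3):
    im=bot.capture("wrist"); o=bot.get_obs(); print(inG(o["tool_pos"],G),inG(o["contact_force"],(0,0,G[2])))
cv2.imwrite("pics/w8.png",im)
# along row 180-ish: white->dark transition and the stop's foot line
g=cv2.cvtColor(im,cv2.COLOR_BGR2GRAY)
for v in (185,195,205): print(v,list(g[v,422:455]))
```

```text
[[   5.72257745 -117.3247768 ]] [[ 1.6502365  -5.23306717]]
[[   5.74213365 -117.30337058]] [[ 0.17612846 -5.07549811]]
[[   5.75372546 -117.32431611]] [[ 0.93720729 -5.39921725]]
185 [np.uint8(243), np.uint8(243), np.uint8(243), np.uint8(243), np.uint8(243), np.uint8(244), np.uint8(243), np.uint8(244), np.uint8(244), np.uint8(243), np.uint8(244), np.uint8(235), np.uint8(187), np.uint8(116), np.uint8(81), np.uint8(74), np.uint8(73), np.uint8(75), np.uint8(76), np.uint8(75), np.uint8(75), np.uint8(74), np.uint8(75), np.uint8(73), np.uint8(75), np.uint8(73), np.uint8(75), np.uint8(74), np.uint8(73), np.uint8(75), np.uint8(75), np.uint8(75), np.uint8(73)]
195 [np.uint8(244), np.uint8(244), np.uint8(244), np.uint8(244), np.uint8(244), np.uint8(244), np.uint8(244), np.uint8(244), np.uint8(245), np.uint8(245), np.uint8(234), np.uint8(175), np.uint8(104), np.uint8(78), np.uint8(75), np.uint8(75), np.uint8(76), np.uint8(74), np.uint8(75), np.uint8(75), np.uint8(74), np.uint8(74), np.uint8(76), np.uint8(74), np.uint8(74), np.uint8(75), np.uint8(76), np.uint8(75), np.uint8(74), np.uint8(76), np.uint8(76), np.uint8(74), np.uint8(75)]
205 [np.uint8(246), np.uint8(245), np.uint8(246), np.uint8(246), np.uint8(246), np.uint8(246), np.uint8(246), np.uint8(246), np.uint8(243), np.uint8(221), np.uint8(152), np.uint8(92), np.uint8(74), np.uint8(74), np.uint8(74), np.uint8(75), np.uint8(73), np.uint8(74), np.uint8(75), np.uint8(75), np.uint8(75), np.uint8(76), np.uint8(75), np.uint8(75), np.uint8(75), np.uint8(77), np.uint8(76), np.uint8(75), np.uint8(76), np.uint8(76), np.uint8(77), np.uint8(75), np.uint8(74)]
```

Emit:
{"api": "jog_arm", "payload": {"targets": [{"xyz": [0, 0.002, 0], "spin": 0}, {"xyz": [0, 0.002, 0], "spin": 0}, {"xyz": [0, 0, 0], "spin": 0}, {"xyz": [0, 0, 0], "spin": 0}, {"xyz": [0, 0, 0], "spin": 0}, {"xyz": [0, 0, 0], "spin": 0}, {"xyz": [0, 0, 0], "spin": 0}, {"xyz": [0, 0, 0], "spin": 0}, {"xyz": [0, 0, 0], "spin": 0}, {"xyz": [0, 0, 0], "spin": 0}]}}

```text
time: 27.3
tool_pos: [613.4, -83.1, 27.6]
tcp_rot: [-3.14, 0.001, -2.896]
contact_force: [2.4, -5.1, -0.3]
grip_width: 10.0
finger_force: 30.0
```

Emit:
{"api": "jog_arm", "payload": {"targets": [{"xyz": [0, 0.002, 0], "spin": 0}, {"xyz": [0, 0.002, 0], "spin": 0}, {"xyz": [0, 0, 0], "spin": 0}, {"xyz": [0, 0, 0], "spin": 0}, {"xyz": [0, 0, 0], "spin": 0}, {"xyz": [0, 0, 0], "spin": 0}, {"xyz": [0, 0, 0], "spin": 0}, {"xyz": [0, 0, 0], "spin": 0}, {"xyz": [0, 0, 0], "spin": 0}, {"xyz": [0, 0, 0], "spin": 0}]}}

```text
time: 28.55
tool_pos: [613.4, -83.1, 27.7]
tcp_rot: [-3.14, 0.001, -2.896]
contact_force: [2.6, -5.8, -0.9]
grip_width: 9.7
finger_force: 30.0
```

```bash
cat > f.py <<'E'
from h import *
G=np.load("G.npy"); L=[]
for i in range(4):
    bot.capture("top"); o=bot.get_obs(); L.append(np.r_[inG(o["tool_pos"],G)[0],inG(o["contact_force"],(0,0,G[2]))[0],o["contact_force"][2]])
print(np.mean(L,0).round(2),np.std(L,0).round(2),o["time"])
E
python3 f.py
```

```text
[ 5.7900e+00 -1.1728e+02  1.0000e-02 -7.1000e+00 -8.6000e-01] [0.01 0.02 0.8  0.43 0.37] 28.75
```

Emit:
{"api": "jog_arm", "payload": {"targets": [{"xyz": [0, 0.003, 0], "spin": 0}, {"xyz": [0, 0.003, 0], "spin": 0}, {"xyz": [0, 0.003, 0], "spin": 0}, {"xyz": [0, 0.003, 0], "spin": 0}, {"xyz": [0, 0, 0], "spin": 0}, {"xyz": [0, 0, 0], "spin": 0}, {"xyz": [0, 0, 0], "spin": 0}, {"xyz": [0, 0, 0], "spin": 0}, {"xyz": [0, 0, 0], "spin": 0}, {"xyz": [0, 0, 0], "spin": 0}]}}

```text
time: 30.0
tool_pos: [613.4, -83.0, 27.9]
tcp_rot: [-3.139, 0.001, -2.896]
contact_force: [2.8, -9.0, -1.1]
grip_width: 10.2
finger_force: 30.0
```

```bash
python3 f.py
```

```text
[   5.82 -117.21   -0.13  -10.14   -1.34] [0.01 0.01 0.36 0.25 0.51] 30.2
```

Emit:
{"api": "jog_arm", "payload": {"targets": [{"xyz": [0, 0.003, 0], "spin": 0}, {"xyz": [0, 0.003, 0], "spin": 0}, {"xyz": [0, 0.003, 0], "spin": 0}, {"xyz": [0, 0.003, 0], "spin": 0}, {"xyz": [0, 0.001, 0], "spin": 0}, {"xyz": [0, 0, 0], "spin": 0}, {"xyz": [0, 0, 0], "spin": 0}, {"xyz": [0, 0, 0], "spin": 0}, {"xyz": [0, 0, 0], "spin": 0}, {"xyz": [0, 0, 0], "spin": 0}]}}

```text
time: 31.45
tool_pos: [613.4, -82.9, 28.0]
tcp_rot: [-3.137, 0.002, -2.896]
contact_force: [3.0, -13.8, -1.0]
grip_width: 9.6
finger_force: 30.0
```

```bash
python3 f.py
```

```text
[   5.88 -117.14   -0.29  -13.56   -0.78] [0.01 0.01 0.22 0.45 0.32] 31.65
```

Emit:
{"api": "jog_arm", "payload": {"targets": [{"xyz": [0, 0, 0], "spin": 0}, {"xyz": [0, 0, 0], "spin": 0}, {"xyz": [0, 0, 0], "spin": 0}, {"xyz": [0, 0, 0], "spin": 0}, {"xyz": [0, -0.007, 0], "spin": 0}, {"xyz": [0, -0.007, 0], "spin": 0}, {"xyz": [0, -0.007, 0], "spin": 0}, {"xyz": [0, -0.007, 0], "spin": 0}, {"xyz": [0, -0.007, 0], "spin": 0}, {"xyz": [0, 0, 0], "spin": 0}]}}

```text
time: 32.9
tool_pos: [613.4, -83.1, 27.5]
tcp_rot: [-3.141, 0.001, -2.896]
contact_force: [2.4, -4.7, -1.0]
grip_width: 10.2
finger_force: 30.0
```

Emit:
{"api": "jog_arm", "payload": {"targets": [{"xyz": [0, 0, 0], "spin": 0}, {"xyz": [0, 0, 0], "spin": 0}, {"xyz": [0, 0, 0], "spin": 0}, {"xyz": [0, 0, 0], "spin": 0}, {"xyz": [0, 0, 0], "spin": 0}, {"xyz": [0, 0, 0], "spin": 0}, {"xyz": [0, 0, 0], "spin": 0}, {"xyz": [0, 0, 0], "spin": 0}, {"xyz": [0, 0, 0], "spin": 0}, {"xyz": [0, 0, 0], "spin": 0}], "gripper": 50}}

```text
time: 34.15
tool_pos: [613.2, -82.9, 27.4]
tcp_rot: [3.142, 0.0, -2.896]
contact_force: [-0.1, -0.1, 0.6]
grip_width: 46.0
finger_force: 0.0
```

```bash
python3 f.py
python3 - <<'E'
from h import *
G=np.load("G.npy"); t=toW((136,-50),G); plan([*t,130],-2.896,6,start=[613.4,-83.0,130])
E
```

```text
[ 5.6000e+00 -1.1705e+02  3.3000e-01 -2.0000e-02  1.8000e-01] [0.01 0.01 0.27 0.41 0.5 ] 34.35
d [109.9  96.9   0. ] dyaw 0.0 spin/row -0.0
[-0.271, 0.14, -0.0]
[-0.271, 0.14, -0.0]
[-0.271, 0.14, -0.0]
[-0.271, 0.14, -0.0]
[-0.271, 0.14, -0.0]
[-0.271, 0.14, -0.0]
```

Emit:
{"api": "jog_arm", "payload": {"targets": [{"xyz": [0, 0, -0.2], "spin": 0}, {"xyz": [0, 0, -0.4], "spin": 0}, {"xyz": [0, 0, -0.5], "spin": 0}, {"xyz": [0, 0, -0.2], "spin": 0}, {"xyz": [-0.271, 0.14, 0], "spin": 0}, {"xyz": [-0.271, 0.14, 0], "spin": 0}, {"xyz": [-0.271, 0.14, 0], "spin": 0}, {"xyz": [-0.271, 0.14, 0], "spin": 0}, {"xyz": [-0.271, 0.14, 0], "spin": 0}, {"xyz": [-0.271, 0.14, 0], "spin": 0}]}}

```text
time: 35.6
tool_pos: [723.2, 14.5, 130.9]
tcp_rot: [3.141, -0.001, -2.896]
contact_force: [0.5, -0.6, -0.7]
grip_width: 46.1
finger_force: 0.0
```

Run:
```python
from h import *
for i in range(4): im=bot.capture("wrist")
cv2.imwrite("pics/w9.png",im)
cv2.imwrite("pics/c9.png",cv2.resize(im[0:200,180:446],None,fx=3,fy=3,interpolation=cv2.INTER_CUBIC))
print(bot.get_obs()["tool_pos"])
```

```text
[722.39813129  13.87841613 130.61475565]
```

View pics/c9.png

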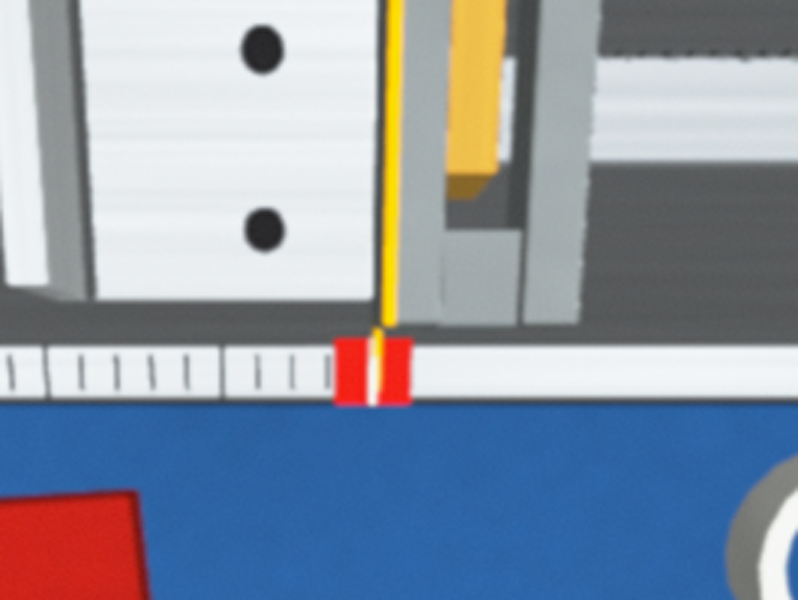

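The bracket edge (u≈372–377) sits on the foot of the face, and the pointer (~373) is still on the white line (~373). The dog (447) bears on the window's front side, and the arm is clear.

```bash
python3 -c "
from plant import bot
print(bot.close_job())"
```

```text
the job is handed in; nothing more can be done
None
```

The job is handed in, with no verdict returned: the last close look showed the stop on the line with the dog bearing and the bracket flush on it, after a press of an estimated 11–12 N (13.6 N at the wrist, less sliding friction), and the arm was clear.

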